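# Set the polariser ring to its mark and trigger the picture

## Robot

A 6-joint arm with a two-finger parallel gripper is mounted at the origin on the work surface. World frame = base frame: x ahead of the robot, y to its left, z up, the work surface at z = 0. Lengths are in mm, angles in rad, forces in N, time in s.
With the tool pointing down it reaches from about 350 to 875 mm from the base axis. Payload 4.2 kg.
Tool frame: the origin (TCP) lies at the very end of the fingers, on their centre line; the grasp point (between the pads) lies arm.grip_depth behind it (arm.grip_depth is the distance from the TCP to the grasp point, in mm); x points along the fingers, y is the direction in which the jaws open and shut, and the axes are right-handed (so a half turn about x gives the same grasp; the last joint's range is limited). The gripper opens to 85 mm and grips with 20 to 120 N. Pads are 22 mm wide; open, the fingers measure 114 mm over their backs; the gripper's body (76 mm by 85 mm) begins 54 mm behind the grasp point. The pads swing forward as they close: fully open they stand 13 mm farther back than shut.
Start: joints at [-0.892, 0.385, 0.008, 0, -1.194, -0.259], TCP at [254.749, -570.703, 231.312] pointing down, gripper open.
Joint ranges: [-3.14, 3.14], [-1.21, 2.06], [-1.07, 1.41], [-3.16, 2.05], [-2.99, -0.16], [-3.1, 3.1]. Speed limits (rad/s): [2.79, 2.79, 3.14, 3.14, 3.14, 3.14].

## Interface

Orientations are given as a unit quaternion [x, y, z, w].
In Python, from bench import arm, get_image, models gives the robot as it stands.
- The arm moves only by the tool arm_command, never from a script. Its argument "rows" is a list of rows, each an object of numbers: "dx", "dy", "dz": the shift along the tool's x, y, z in m; "wx", "wy", "wz": the turn, a rotation vector about the tool's x, y, z in degrees; "gripper": the closure, from -1 (fully open) to 1 (shut). A call has exactly 8 rows; each row is the pose to reach, as a shift and turn from the pose measured when the call began, along the tool's axes at that moment; what a row does not reach only later rows make up. A row lasts 1/10 s, in which the tool goes at most 50 mm and 8.59 degrees, less where a joint would pass 70% of its speed; a pose out of reach is approached as far as the arm can. A call with a gripper value outside its range is refused whole. The fingers move at their own pace and stop on an object; the grip force is fixed at half the most. Time passes only in rows, so rows that repeat a pose let the fingers close, or fill a call up. It gives the time, the measured TCP pose, the force and the opening at its end, in the units of the state.
- arm.read_state(): the state, without advancing time (a new reading comes with each control period).
- get_image(name): name is "side" or "top"; returns a dict with "img" (384x512x3 uint8, red, green, blue), "K" (3x3 intrinsics, pixels), "rvec" (rotation vector, rad) and "tvec" (3), from world to camera coordinates, as OpenCV has them. Camera axes: x right, y down, z forward; pixel columns grow to the right and rows downward; lengths in mm; the calibration is good to about 2 mm. A picture is of the moment at which its call begins. There is no depth.
- arm.job_done(): hands the job in, once; it reports no verdict.
Trained networks look in the newest picture that a camera, given by its name, has taken for a name from the list of things; names that differ only in an ending like _2 or _b are one class to them, and where a whole thing is asked for, a point or a joint stands for the part that bears it (a point fixed in the world has none). Each returns a list of dicts, best first, with "conf" (0 to 1); they miss things now and then, are a little off and sometimes report something else, mostly with a low value. They report only what shows in the picture. A call takes as long as a camera call. They do not tell look-alikes from the thing itself.
- models.cut_out(camera, query): "mask" (384x512 bool, what is visible of it) and "extent" ([left, top, right, bottom] in pixels, round what is visible of it).
The state is a dict: "clock": time; "joints": joint angles; "joint_vel": joint speeds; "joint_efforts": joint torques, N m; "position": TCP position; "ee_rot": TCP orientation; "contact_force": force on the tool from outside, world axes, zero at the start; "wrist_torque": the same for the moment, N m; "gripper_width": finger opening in mm.
Only numpy, scipy, OpenCV 4.12 (cv2) and the standard library are available. Lean on these libraries where they do the work, as an engineer would, in place of code of your own. Each camera call takes 0.05 s, during which the arm holds its last target.

## Task

On the round light base, push the lever's upright pin around with the outside of the fingertips until the ring's pointer stands at the tip of the steel marker clamped on the rim; only push the pin, do not grip it between the fingers. Then, with the ring set and left alone, press the round push button on the trigger box fully down to take the picture, and let go of it. Leave the marker, the specimen dish on the window and the bottles, jar, dishes and screwdriver standing around where they are.

Things in the scene. Friction and masses are not known exactly. Their poses are not given: they have to be found in the camera images.
- ring_axis (a point): Centre of the polariser light base, on the ring's upright axis, 67 mm above the table, at the top of the white round window (120 mm across). The base is a fixed grey drum, 260 mm across; its white top face, 52 mm above the table, carries a printed scale of black lines on the side towards the robot, every 12 degrees, every third longer. The x axis of this point is the base's own x axis; the scale's middle line lies on its -x side. Position and yaw vary.
- ring (a joint): Angle of the rotating ring (dark steel, 164 mm across, top 64 mm above the table), rad. 0: its lever points along -x of ring_axis; grows anticlockwise seen from above (from -x towards -y). Range -1.3 to 1.3. Friction holds it where it is left; about 1.5 N at the pin turns it. It starts clockwise of the marker, at a smaller angle, by 0.5 to 2 rad.
- lever_pin (a point): Middle of the upright round steel pin on the ring's lever: 14 mm diameter, from 68 to 104 mm above the table (this point at 86 mm), 100 mm from the ring's axis. The dark steel lever arm below it is 14 mm wide, its top 68 mm above the table.
- pointer (a point): Tip of the lever's pointer, on the line from the axis through the pin, 120 mm from the axis, 56 mm above the table.
- setmark (a joint): Angle of the marker, rad, same zero, sense and range as joint ring. When joint ring equals joint setmark the pointer is on the mark. The marker is held by stiff friction and must stay where it is.
- mark_tip (a point): Tip of the marker: a small steel clip, 20 mm wide, on the drum's rim, its wedge pointing inwards. This point is 120 mm from the axis and 56 mm above the table; it coincides with the pointer when the ring is set. The clip's top is 61 mm above the table; it reaches from 122 to 152 mm from the axis.
- trigger_top (a point): Centre of the top of the push button, a steel round cap of 28 mm diameter with a spring, facing up; 6 mm of travel, 5 N to press it fully down. It sits on the trigger box, a fixed grey box 110 by 90 mm, 45 mm high; the button lies 20 mm to the -x side of the box's middle. A black knob and a short steel stub, up to 14 mm high, stand on the box 53 mm further to +x and 22 mm to either side (box axes): they do nothing.
- trigger (a joint): Travel of the push button, m: 0 is up, 0.006 fully down; it springs back.
- dish: Clear round specimen dish, 90 mm across, 14 mm high, with a grey test bar in it, loose on the window of the light base. Origin: centre of its underside. Must stay.
- bottle_amber: Amber bottle with blue cap, 80 mm across, 170 mm high, loose bystander. Origin: centre of its underside.
- bottle_clear: Clear bottle with blue cap, 86 mm across, 180 mm high, loose bystander. Origin: centre of its underside.
- bottle_small: Small clear bottle with blue cap, 56 mm across, 110 mm high, loose bystander. Origin: centre of its underside.
- jar: Small clear jar with white cap, 48 mm across, 55 mm high, loose bystander near the trigger box. Origin: centre of its underside.
- dish_stack: Stack of four closed clear dishes, 92 mm across, 56 mm high, one loose bystander. Origin: centre of its underside.
- screwdriver: Screwdriver, 170 mm long, lying flat on the table, loose bystander. Origin: under its middle.
There are look-alikes about, which are no part of the job. Leave any green look-alike of the part that bears trigger_top alone.

How it is judged (in metres and radians):
On the way, in this order (a step that is already met when the one before it is completed fails the run):
1. the ring's pointer stands at the marker and the fingers are off the lever (horizontal distance between pointer and mark_tip below 0.005 m and contact force between the fingers and ring below 0.2 N and value of joint trigger below 0.002 m), for 0.2 s.
2. the push button is pressed down with the ring still set (horizontal distance between pointer and mark_tip below 0.005 m and contact force between the fingers and ring below 0.2 N and value of joint trigger above 0.004 m), for 0.05 s.
At the end, for the whole second after the job is handed in: The ring's pointer is within 5 mm (about 2.4 degrees) of the marker's tip, the button has been pressed (over 4 mm) after the ring was set and is up again, the marker is where it was (4 mm), and the dish (12 mm), bottles, jar, dish stack (20 mm) and screwdriver (30 mm) have stayed in place (horizontal distance between pointer and mark_tip below 0.005 m and value of joint trigger below 0.002 m and distance of mark_tip from where it was at the start of the episode below 0.004 m and distance of dish from where it was at the start of the episode below 0.012 m and distance of each of bottle_amber, bottle_clear, bottle_small, jar, dish_stack from where it was at the start of the episode below 0.02 m and distance of screwdriver from where it was at the start of the episode below 0.03 m); the robot touches nothing.
It fails at once if the button is pressed before the ring is set (horizontal distance between pointer and mark_tip above 0.006 m and value of joint trigger above 0.003 m).
It fails at once if the lever's pin is gripped between the fingers (horizontal distance between the grasp point and lever_pin below 0.01 m and height (world z) of the grasp point below 0.106 m).
It fails at once if the marker is pushed out of place (distance of mark_tip from where it was at the start of the episode above 0.004 m).
It fails at once if a bystander is moved or lifted (distance of dish from where it was at the start of the episode above 0.012 m or distance of any of bottle_amber, bottle_clear, bottle_small, jar, dish_stack from where it was at the start of the episode above 0.02 m or distance of screwdriver from where it was at the start of the episode above 0.03 m).
It also fails if it takes over 56 s, if anything falls off the work surface, if the arm or the gripper's body presses on something with over 40 N, if the wrist force passes 120 N, or if a joint passes its speed limit or range.

## Working session

There is one attempt and no reset: what is moved stays moved. The work goes in short steps, Python scripts to look and compute and a tool call to move; the robot and the scene stay as the last step left them, time stands still between calls to the robot, and variables do not carry over. Pictures are saved under pics/ and viewed, and the job is handed in when it is done.

Besides the shell and the picture viewer there is one more tool, called after "Call:" as name([rows], argument=value, ...), one row to a line, values as JSON. arm_command: Moves the arm, as the interface text tells. Its arguments: {"type":"object","properties":{"rows":{"type":"array"}},"required":["rows"]}

```bash
mkdir -p pics; ls; python3 - <<'E'
from bench import arm,get_image,models
import cv2,pickle
print(arm.read_state()); print(arm.grip_depth)
d={}
for n in("side","top"):
    r=get_image(n); d[n]=r
    cv2.imwrite(f"pics/{n}0.png",cv2.resize(r["img"][:,:,::-1],(800,600),interpolation=cv2.INTER_CUBIC))
    print(n,r["K"],r["rvec"],r["tvec"])
pickle.dump(d,open("im0.pkl","wb"))
for n in("top","side"):
  for q in("ring_axis","ring","lever_pin","pointer","mark_tip","trigger_top","dish","jar","screwdriver","bottle_amber","bottle_clear","bottle_small","dish_stack"):
    try: print(n,q,[(round(x["conf"],2),[int(v) for v in x["extent"]]) for x in models.cut_out(n,q)])
    except Exception as e: print(n,q,e)
E
```

```text
pics
{'clock': 0.0, 'joints': array([-8.92384183e-01,  3.85557843e-01,  6.60044316e-03, -5.05857180e-04,
       -1.19398882e+00, -2.58636434e-01]), 'joint_vel': array([ 0.00050749,  0.00227239, -0.0001412 ,  0.0003773 , -0.00198135,
        0.00035315]), 'joint_efforts': array([ 5.54993640e-04, -3.92286837e+01,  1.88393050e+01,  4.18616027e+00,
       -4.77977112e-03, -9.92802342e-06]), 'position': array([ 254.51808949, -570.17900428,  230.20985342]), 'ee_rot': array([-0.14650797,  0.69179707,  0.14801448,  0.69140722]), 'contact_force': array([0.13773062, 0.0414436 , 0.41361888]), 'wrist_torque': array([-0.04056242,  0.06149836,  0.00548335]), 'gripper_width': 85.22441197733698}
18.700000000000003
side [[365.30874837   0.         253.05263621]
 [  0.         365.30874837 184.88479379]
 [  0.           0.           1.        ]] [ 1.00909195 -2.4318154   1.0865975 ] [381.73418031 295.60171379 851.78454996]
top [[379.09343108   0.         254.7109584 ]
 [  0.         379.09343108 196.05715687]
 [  0.           0.           1.        ]] [ 2.21259443 -2.17816688  0.07867668] [ -28.051465
[... 831 characters left out ...]
[(0.66, [189, 157, 248, 202]), (0.18, [284, 114, 301, 131])]
side pointer [(0.92, [188, 159, 244, 203])]
side mark_tip []
side trigger_top [(0.47, [374, 177, 383, 184])]
side dish [(0.89, [203, 158, 237, 184]), (0.72, [193, 157, 247, 202])]
side jar [(0.66, [287, 113, 301, 133])]
side screwdriver [(0.79, [311, 180, 340, 217])]
side bottle_amber [(0.89, [251, 94, 270, 143]), (0.55, [189, 155, 246, 207]), (0.17, [143, 244, 190, 315])]
side bottle_clear [(0.82, [145, 247, 187, 315]), (0.32, [191, 155, 249, 202])]
side bottle_small [(0.87, [124, 178, 150, 214]), (0.68, [308, 135, 317, 144]), (0.2, [111, 229, 150, 271])]
side dish_stack [(0.93, [111, 232, 149, 270]), (0.66, [196, 158, 249, 204])]
```

View pics/top0.png

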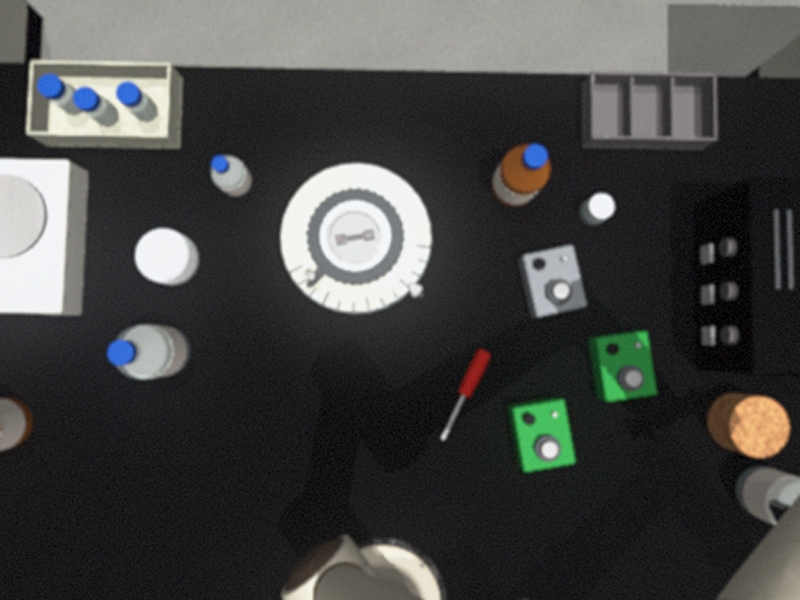

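View pics/side0.png

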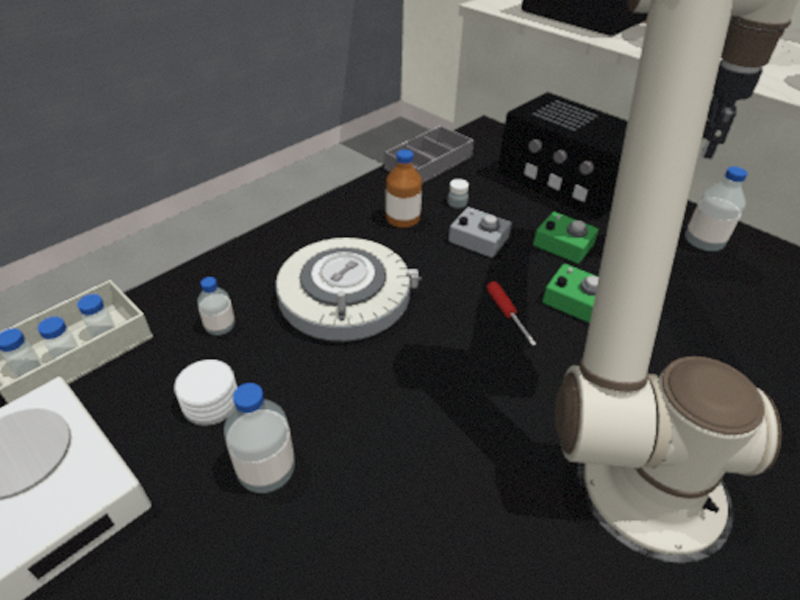

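```bash
python3 - <<'E'
import pickle,cv2,numpy as np
d=pickle.load(open("im0.pkl","rb"))
t=d["top"]["img"][:,:,::-1]; s=d["side"]["img"][:,:,::-1]
cv2.imwrite("pics/c1.png",cv2.resize(t[95:215,160:310],(750,600),interpolation=cv2.INTER_CUBIC))
cv2.imwrite("pics/c2.png",cv2.resize(s[140:230,160:280],(800,600),interpolation=cv2.INTER_CUBIC))
E
```

```text
(no output)
```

View pics/c1.png

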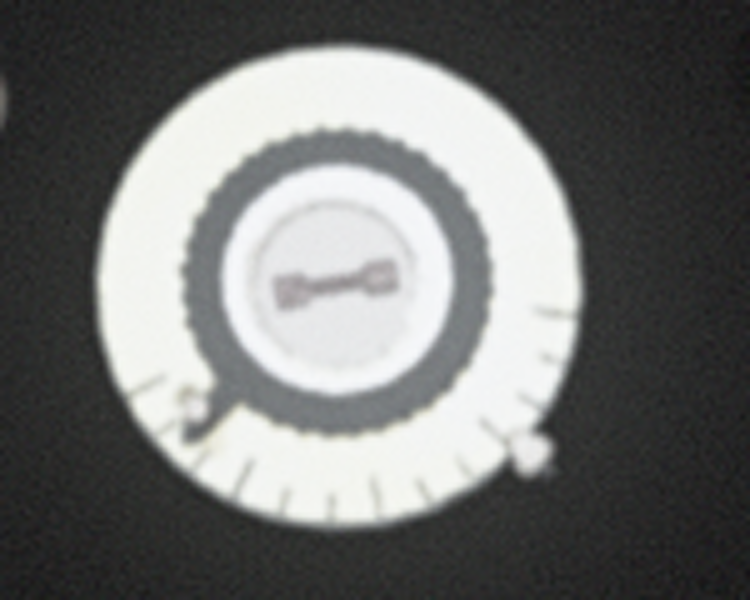

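View pics/c2.png

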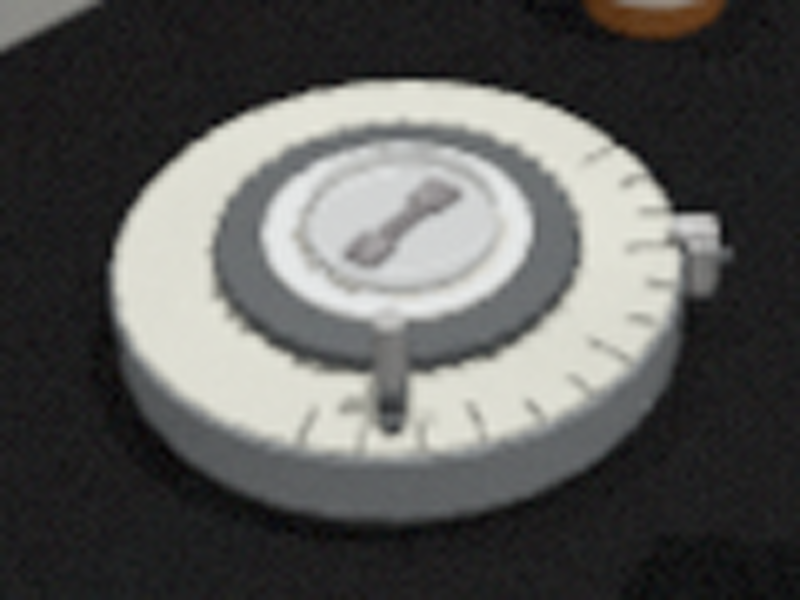

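```bash
cat > h.py <<'E'
import numpy as np,cv2
def proj(c,P):
    p,_=cv2.projectPoints(np.asarray(P,float).reshape(-1,1,3),np.asarray(c["rvec"],float),np.asarray(c["tvec"],float),c["K"],None); return p.reshape(-1,2)
def unproj(c,uv,z):
    R,_=cv2.Rodrigues(np.asarray(c["rvec"],float)); t=np.asarray(c["tvec"],float).ravel()
    uv=np.atleast_2d(uv).astype(float)
    r=np.c_[uv,np.ones(len(uv))]@np.linalg.inv(c["K"]).T@R
    C=-R.T@t
    return C+r*((z-C[2])/r[:,2])[:,None]
def ortho(c,cen,z,half,px=4):
    n=int(2*half*px); a=(np.arange(n)+.5)/px-half
    # image up=+x, left=+y
    X=cen[0]-a[:,None]+0*a[None]; Y=cen[1]-a[None]+0*a[:,None]
    m=proj(c,np.c_[X.ravel(),Y.ravel(),np.full(n*n,z)]).reshape(n,n,2).astype(np.float32)
    return cv2.remap(c["img"],m[...,0],m[...,1],cv2.INTER_CUBIC)[:,:,::-1]
def polar(c,cen,z,r0=60,r1=165,a0=-90,a1=90,da=.25,dr=.5):
    # angle measured from -x towards -y, world axes
    A=np.radians(np.arange(a0,a1,da)); r=np.arange(r0,r1,dr)
    X=cen[0]-r[:,None]*np.cos(A)[None]; Y=cen[1]-r[:,None]*np.sin(A)[None]
    m=proj(c,np.c_[X.ravel(),Y.ravel(),np.full(X.size,z)]).reshape(*X.shape,2).astype(np.float32)
    return cv2.remap(c["img"],m[...,0],m[...,1],cv2.INTER_CUBIC)[:,:,::-1]
def circfit(P):
    A=np.c_[2*P[:,:2],np.ones(len(P))]; s=np.linalg.lstsq(A,(P[:,:2]**2).sum(1),rcond=None)[0]
    return s[:2],np.sqrt(s[2]+s[0]**2+s[1]**2)
E
python3 - <<'E'
import pickle; from h import *
d=pickle.load(open("im0.pkl","rb"))
res=[]
for n,ex in(("top",[178,106,277,204]),("side",[175,152,269,218])):
    c=d[n]; R,_=cv2.Rodrigues(np.array(c["rvec"],float)); print(n,"cam at",(-R.T@np.array(c["tvec"])).round())
    g=cv2.cvtColor(c["img"],cv2.COLOR_RGB2GRAY).astype(float)
    u=(ex[0]+ex[2])/2;v=(ex[1]+ex[3])/2
    cen=unproj(c,[u,v],52)[0][:2]
    for it in range(4):
      a=np.radians(np.arange(0,360,2)); rs=np.arange(115,145,.25)
      P=[]
      for t in a:
        # world angle
        pts=np.c_[cen[0]+rs*np.cos(t),cen[1]+rs*np.sin(t),np.full(len(rs),52.)]
        m=proj(c,pts).astype(np.float32)[:,None]
        I=cv2.remap(g.astype(np.float32),m[...,0],m[...,1],cv2.INTER_LINEAR).ravel()
        th=150
        k=np.where((I[:-1]>th)&(I[1:]<=th))[0]
        if len(k): P.append(pts[k[-1]])
      P=np.array(P)
      cc,r=circfit(P)
      for _ in range(5):
        e=np.abs(np.hypot(*(P[:,:2]-cc).T)-r); cc,r=circfit(P[e<max(1.5,np.median(e)*2)])
      cen=cc
    print(n,cen,r,len(P))
E
```

```text
top cam at [ 448.  -10. 1055.]
top [627.23148345  55.00079203] 128.6935313303812 178
side cam at [-22. 585. 785.]
side [630.20805883  51.93019001] 128.80971207079162 178
```

```bash
python3 - <<'E'
import pickle; from h import *
d=pickle.load(open("im0.pkl","rb"))
C={"top":[627.2,55.0],"side":[630.2,51.9]}
rows=[]
for n in C:
  for z in (56,):
    p=polar(d[n],C[n],z,r0=70,r1=165,a0=-80,a1=80,da=.2,dr=.35)
    for a in range(-80,80,10):
        x=int((a+80)/.2); cv2.line(p,(x,0),(x,8),(0,0,255),1); cv2.putText(p,str(a),(x,20),0,.35,(0,0,255))
    y=int((120-70)/.35); cv2.line(p,(0,y),(6,y),(0,255,0))
    rows.append(p)
cv2.imwrite("pics/pol0.png",np.vstack(rows))
E
```

```text
Traceback (most recent call last):
cv2.error: OpenCV(4.12.0) :-1: error: (-5:Bad argument) in function 'line'
> Overload resolution failed:
>  - Layout of the output array img is incompatible with cv::Mat
>  - Expected Ptr<cv::UMat> for argument 'img'
```

```bash
sed -i 's/\[:,:,::-1\]$/[:,:,::-1].copy()/' h.py; python3 - <<'E'
import pickle; from h import *
d=pickle.load(open("im0.pkl","rb"))
C={"top":[627.2,55.0],"side":[630.2,51.9]}
rows=[]
for n in C:
  for z in (56,):
    p=polar(d[n],C[n],z,r0=70,r1=165,a0=-80,a1=80,da=.2,dr=.35)
    for a in range(-80,80,10):
        x=int((a+80)/.2); cv2.line(p,(x,0),(x,8),(0,0,255),1); cv2.putText(p,str(a),(x,20),0,.35,(0,0,255))
    y=int((120-70)/.35); cv2.line(p,(0,y),(6,y),(0,255,0))
    rows.append(p)
cv2.imwrite("pics/pol0.png",np.vstack(rows))
E
```

```text
(no output)
```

View pics/pol0.png

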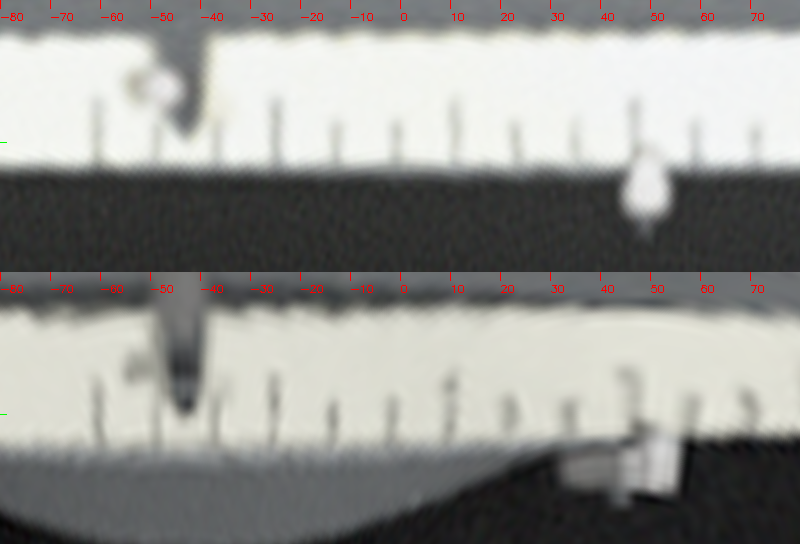

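```bash
python3 - <<'E'
import pickle; from h import *
d=pickle.load(open("im0.pkl","rb"))
C={"top":[627.2,55.0],"side":[630.2,51.9]}
rows=[]
for n in C:
  r=[]
  for z in (52,56,61):
    p=polar(d[n],C[n],z,r0=105,r1=160,a0=30,a1=70,da=.1,dr=.2)[:,:]
    p=cv2.resize(p,(260,290))
    for a in range(30,70,5):
        x=int((a-30)/40*260); cv2.line(p,(x,0),(x,8),(0,0,255),1); cv2.putText(p,str(a),(x,20),0,.35,(0,0,255))
    y=int((120-105)/55*290); cv2.line(p,(0,y),(6,y),(0,255,0))
    r.append(p)
  rows.append(np.hstack(r))
cv2.imwrite("pics/pol1.png",np.vstack(rows))
E
```

```text
(no output)
```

View pics/pol1.png

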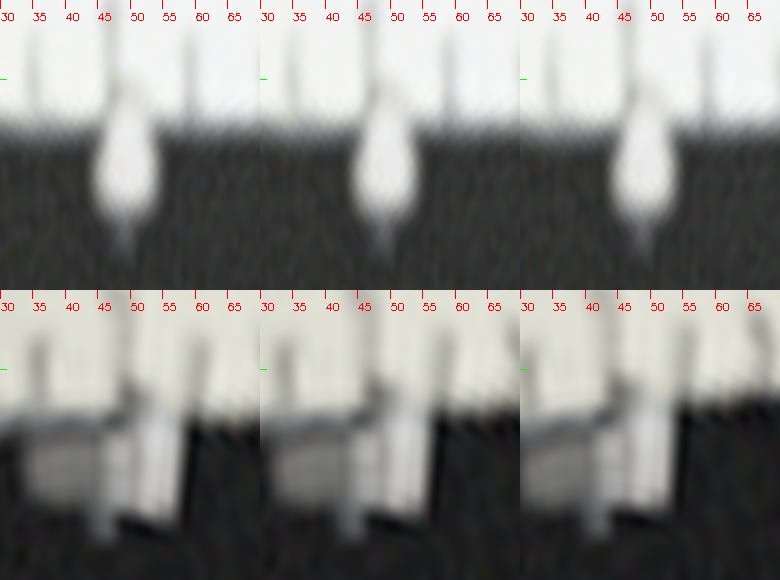

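```bash
python3 - <<'E'
import pickle; from h import *
from scipy.spatial.transform import Rotation as Rn
d=pickle.load(open("im0.pkl","rb")); t=d["top"];s=d["side"]
def w(c,u,v,z): return unproj(c,[u/1.5625,v/1.5625],z)[0].round(0)
print("amber cap",w(t,535,156,170),"side",w(s,404,156,170))
print("clear cap",w(t,121,352,180))
print("small cap",w(t,220,164,110))
print("stack",w(t,167,254,56), "jar",w(t,601,207,55))
for z in(50,55,60,65): print(z,"btn",w(t,561,290,z),w(s,491,221,z))
R=Rn.from_quat([-0.14650797,  0.69179707,  0.14801448,  0.69140722]).as_matrix(); print(R.round(3))
for n,b in(("top",t["img"][145:210,325:380]),("side",s["img"][125:170,280:340])):
    cv2.imwrite(f"pics/b{n}.png",cv2.resize(b[:,:,::-1],None,fx=9,fy=9,interpolation=cv2.INTER_CUBIC))
E
```

```text
amber cap [ 735. -224.  170.] side [ 732. -220.  170.]
clear cap [428. 387. 180.]
small cap [732. 272. 110.]
stack [591. 373.  56.] jar [ 685. -365.   55.]
50 btn [ 542. -298.   50.] [ 546. -310.   50.]
55 btn [ 541. -296.   55.] [ 543. -304.   55.]
60 btn [ 541. -295.   60.] [ 539. -298.   60.]
65 btn [ 540. -293.   65.] [ 535. -292.   65.]
[[-0.001 -0.407  0.913]
 [ 0.002  0.913  0.407]
 [-1.     0.002 -0.   ]]
```

View pics/btop.png

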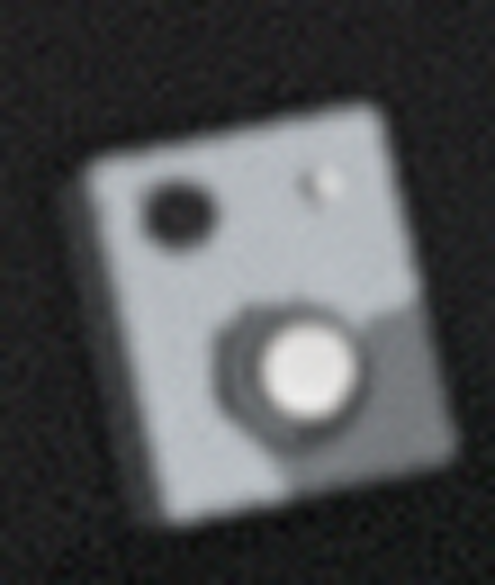

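View pics/bside.png

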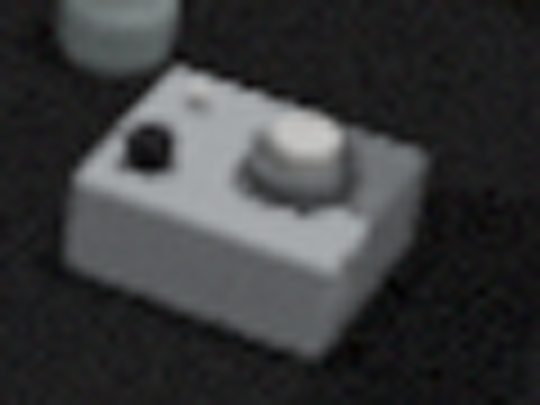

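```bash
cat >> h.py <<'E'
from scipy.spatial.transform import Rotation as Rn
C0=np.array([628.7,53.5])
def tool(st):
    R=Rn.from_quat(st["ee_rot"]).as_matrix(); return np.array(st["position"]),R
def Rt(phi):
    p=np.radians(phi);c,s=np.cos(p),np.sin(p)
    return np.array([[0,c,s],[0,s,-c],[-1,0,0]],float)
def rows(st,wps):
    p,R=tool(st); print("pos",p.round(1),"phi",np.degrees(np.arctan2(R[1,1],R[0,1])).round(1),"F",np.round(st["contact_force"],1),"t",round(st["clock"],2),"w",round(st["gripper_width"],1))
    for P,phi in wps:
        d=R.T@(np.array(P,float)-p)/1000; w=np.degrees(Rn.from_matrix(R.T@Rt(phi)).as_rotvec())
        print('{"dx":%.4f,"dy":%.4f,"dz":%.4f,"wx":%.1f,"wy":%.1f,"wz":%.1f,"gripper":1},'%(*d,*w))
def push(th,off,z=78,r=100):
    t=np.radians(th); er=np.array([-np.cos(t),-np.sin(t)]); et=np.array([np.sin(t),-np.cos(t)])
    return np.r_[C0+r*er-off*et,z],th+180
E
python3 - <<'E'
from bench import arm; from h import *
st=arm.read_state(); P,ph=push(-43.6,45,150); print(P,ph)
p=st["position"]
rows(st,[(p+(P-p)*k*.0625+[0,0,(230.-p[2])*0],114+(ph-114)*k*.0625) for k in range(1,17)])
E
```

```text
[587.31569332 155.04968814 150.        ] 136.4
pos [ 254.7 -570.7  231.3] phi 114.1 F [ 0.2 -0.1  0.5] t 1.4 w 85.7
{"dx":0.0051,"dy":0.0330,"dz":0.0375,"wx":-1.3,"wy":-0.0,"wz":0.0,"gripper":1},
{"dx":0.0102,"dy":0.0659,"dz":0.0749,"wx":-2.7,"wy":-0.0,"wz":0.0,"gripper":1},
{"dx":0.0152,"dy":0.0989,"dz":0.1124,"wx":-4.1,"wy":-0.0,"wz":0.0,"gripper":1},
{"dx":0.0203,"dy":0.1318,"dz":0.1499,"wx":-5.5,"wy":-0.0,"wz":0.0,"gripper":1},
{"dx":0.0254,"dy":0.1648,"dz":0.1873,"wx":-6.9,"wy":-0.0,"wz":0.0,"gripper":1},
{"dx":0.0305,"dy":0.1977,"dz":0.2248,"wx":-8.3,"wy":-0.0,"wz":0.0,"gripper":1},
{"dx":0.0356,"dy":0.2307,"dz":0.2623,"wx":-9.7,"wy":-0.0,"wz":0.0,"gripper":1},
{"dx":0.0407,"dy":0.2636,"dz":0.2998,"wx":-11.1,"wy":-0.0,"wz":0.0,"gripper":1},
{"dx":0.0457,"dy":0.2966,"dz":0.3372,"wx":-12.5,"wy":-0.0,"wz":0.0,"gripper":1},
{"dx":0.0508,"dy":0.3295,"dz":0.3747,"wx":-13.9,"wy":-0.0,"wz":0.0,"gripper":1},
{"dx":0.0559,"dy":0.3625,"dz":0.4122,"wx":-15.3,"wy":-0.0,"wz":0.0,"gripper":1},
{"dx":0.0610,"dy":0.3954,"dz":0.4496,"wx":-16.7,"wy":-0.0,"wz":0.0,"gripper":1},
{"dx":0.0661,"dy":0.4284,"dz":0.4871,"wx":-18.1,"wy":-0.0,"wz":0.0,"gripper":1},
{"dx":0.0711,"dy":0.4613,"dz":0.5246,"wx":-19.5,"wy":-0.0,"wz":0.0,"gripper":1},
{"dx":0.0762,"dy":0.4943,"dz":0.5620,"wx":-20.9,"wy":-0.0,"wz":0.0,"gripper":1},
{"dx":0.0813,"dy":0.5272,"dz":0.5995,"wx":-22.3,"wy":-0.0,"wz":0.0,"gripper":1},
```

Stay at constant height over the crossing; descend later.

Call:
arm_command([
  {"dx":0,"dy":0.02,"dz":0.022,"wx":-1,"gripper":1},
  {"dx":0,"dy":0.053,"dz":0.06,"wx":-3,"gripper":1},
  {"dx":0,"dy":0.086,"dz":0.097,"wx":-4,"gripper":1},
  {"dx":0,"dy":0.119,"dz":0.135,"wx":-5,"gripper":1},
  {"dx":0,"dy":0.152,"dz":0.172,"wx":-7,"gripper":1},
  {"dx":0,"dy":0.185,"dz":0.21,"wx":-8,"gripper":1},
  {"dx":0,"dy":0.218,"dz":0.247,"wx":-10,"gripper":1},
  {"dx":0,"dy":0.25,"dz":0.284,"wx":-11,"gripper":1},
])

```text
validation failed for argument at $.ro...
```

```bash
python3 - <<'E'
from bench import arm; from h import *
st=arm.read_state(); P,ph=push(-43.6,45,130); rows(st,[(P,ph)])
E
```

```text
pos [ 254.7 -570.7  231.3] phi 114.1 F [ 0.2 -0.1  0.5] t 1.4 w 85.7
{"dx":0.1013,"dy":0.5272,"dz":0.5995,"wx":-22.3,"wy":-0.0,"wz":0.0,"gripper":1},
```

Call:
arm_command([
  {"dx":0,"dy":0.02,"dz":0.022,"wx":-1,"wy":0,"wz":0,"gripper":1},
  {"dx":0,"dy":0.053,"dz":0.06,"wx":-3,"wy":0,"wz":0,"gripper":1},
  {"dx":0,"dy":0.086,"dz":0.097,"wx":-4,"wy":0,"wz":0,"gripper":1},
  {"dx":0,"dy":0.119,"dz":0.135,"wx":-5,"wy":0,"wz":0,"gripper":1},
  {"dx":0,"dy":0.152,"dz":0.172,"wx":-7,"wy":0,"wz":0,"gripper":1},
  {"dx":0,"dy":0.185,"dz":0.21,"wx":-8,"wy":0,"wz":0,"gripper":1},
  {"dx":0,"dy":0.218,"dz":0.247,"wx":-10,"wy":0,"wz":0,"gripper":1},
  {"dx":0,"dy":0.25,"dz":0.284,"wx":-11,"wy":0,"wz":0,"gripper":1},
])

```text
clock: 2.2
position: [412.7, -224.7, 231.8]
ee_rot: [-0.214, 0.674, 0.213, 0.675]
contact_force: [2.1, -0.6, 0.2]
gripper_width: -0.2
```

```bash
python3 - <<'E'
from bench import arm; from h import *
st=arm.read_state(); P,ph=push(-43.6,45,130); rows(st,[(P,ph)])
E
```

```text
pos [ 412.7 -224.7  231.8] phi 125.1 F [ 2.1 -0.6  0.2] t 2.2 w -0.2
{"dx":0.1019,"dy":0.2103,"dz":0.3612,"wx":-11.3,"wy":0.0,"wz":0.1,"gripper":1},
```

Call:
arm_command([
  {"dx":0,"dy":0.02,"dz":0.035,"wx":-1,"wy":0,"wz":0,"gripper":1},
  {"dx":0,"dy":0.042,"dz":0.073,"wx":-2,"wy":0,"wz":0,"gripper":1},
  {"dx":0,"dy":0.065,"dz":0.112,"wx":-4,"wy":0,"wz":0,"gripper":1},
  {"dx":0,"dy":0.088,"dz":0.152,"wx":-5,"wy":0,"wz":0,"gripper":1},
  {"dx":0,"dy":0.111,"dz":0.192,"wx":-7,"wy":0,"wz":0,"gripper":1},
  {"dx":0,"dy":0.135,"dz":0.232,"wx":-8,"wy":0,"wz":0,"gripper":1},
  {"dx":0,"dy":0.157,"dz":0.27,"wx":-10,"wy":0,"wz":0,"gripper":1},
  {"dx":0,"dy":0.178,"dz":0.305,"wx":-11.3,"wy":0,"wz":0,"gripper":1},
])

```text
clock: 3.0
position: [560.4, 98.4, 232.0]
ee_rot: [-0.28, 0.649, 0.279, 0.65]
contact_force: [-0.1, 0.6, -0.2]
gripper_width: -0.2
```

```bash
python3 - <<'E'
from bench import arm; from h import *
st=arm.read_state(); P,ph=push(-43.6,45,130); Q,_=push(-43.6,45,78); rows(st,[(P,ph),(Q,ph)])
E
```

```text
pos [560.4  98.4 232. ] phi 136.5 F [-0.1  0.6 -0.2] t 3.0 w -0.2
{"dx":0.1021,"dy":0.0196,"dz":0.0595,"wx":0.1,"wy":0.1,"wz":0.1,"gripper":1},
{"dx":0.1541,"dy":0.0196,"dz":0.0595,"wx":0.1,"wy":0.1,"wz":0.1,"gripper":1},
```

Shift sideways first, then down to 130 and look.

Call:
arm_command([
  {"dx":0,"dy":0.01,"dz":0.03,"wx":0,"wy":0,"wz":0,"gripper":1},
  {"dx":0.0,"dy":0.0196,"dz":0.0595,"wx":0,"wy":0,"wz":0,"gripper":1},
  {"dx":0.02,"dy":0.0196,"dz":0.0595,"wx":0,"wy":0,"wz":0,"gripper":1},
  {"dx":0.05,"dy":0.0196,"dz":0.0595,"wx":0,"wy":0,"wz":0,"gripper":1},
  {"dx":0.08,"dy":0.0196,"dz":0.0595,"wx":0,"wy":0,"wz":0,"gripper":1},
  {"dx":0.102,"dy":0.0196,"dz":0.0595,"wx":0,"wy":0,"wz":0,"gripper":1},
  {"dx":0.102,"dy":0.0196,"dz":0.0595,"wx":0,"wy":0,"wz":0,"gripper":1},
  {"dx":0.102,"dy":0.0196,"dz":0.0595,"wx":0,"wy":0,"wz":0,"gripper":1},
])

```text
clock: 3.8
position: [587.8, 155.1, 130.6]
ee_rot: [-0.28, 0.649, 0.279, 0.65]
contact_force: [0.5, -1.2, 1.1]
gripper_width: -0.3
```

```bash
python3 - <<'E'
from bench import arm,get_image; from h import *
st=arm.read_state(); Q,ph=push(-43.6,45,78); rows(st,[(Q,ph)])
t=get_image("top")["img"][80:230,150:320,::-1]; s=get_image("side")["img"][110:240,150:320,::-1]
cv2.imwrite("pics/v1.png",np.hstack([cv2.resize(t,(400,353)),cv2.resize(s,(400,353))]))
E
```

```text
pos [587.8 155.1 130.6] phi 136.6 F [ 0.5 -1.2  1.1] t 3.8 w -0.3
{"dx":0.0526,"dy":0.0004,"dz":-0.0004,"wx":0.2,"wy":0.1,"wz":0.1,"gripper":1},
```

View pics/v1.png

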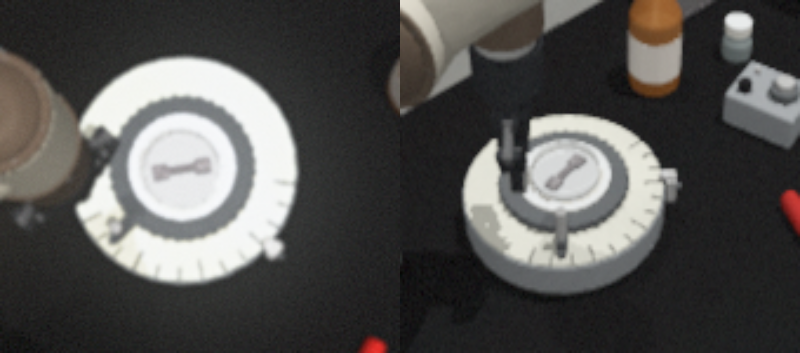

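Call:
arm_command([
  {"dx":0.02,"dy":0,"dz":0,"wx":0,"wy":0,"wz":0,"gripper":1},
  {"dx":0.04,"dy":0,"dz":0,"wx":0,"wy":0,"wz":0,"gripper":1},
  {"dx":0.052,"dy":0,"dz":0,"wx":0,"wy":0,"wz":0,"gripper":1},
  {"dx":0.052,"dy":0,"dz":0,"wx":0,"wy":0,"wz":0,"gripper":1},
  {"dx":0.052,"dy":0,"dz":-0.006,"wx":0,"wy":0,"wz":0,"gripper":1},
  {"dx":0.052,"dy":0,"dz":-0.012,"wx":0,"wy":0,"wz":0,"gripper":1},
  {"dx":0.052,"dy":0,"dz":-0.018,"wx":0,"wy":0,"wz":0,"gripper":1},
  {"dx":0.052,"dy":0,"dz":-0.018,"wx":0,"wy":0,"wz":0,"gripper":1},
])

```text
clock: 4.7
position: [575.8, 141.9, 80.6]
ee_rot: [-0.28, 0.648, 0.279, 0.652]
contact_force: [0.4, 1.0, 0.4]
gripper_width: 0.0
```

```bash
python3 - <<'E'
from bench import arm; from h import *
st=arm.read_state(); rows(st,[push(t,18) for t in np.arange(-43.6,-10,4.5)])
E
```

```text
pos [575.8 141.9  80.6] phi 136.5 F [0.4 1.  0.4] t 4.7 w 0.0
{"dx":0.0026,"dy":0.0008,"dz":-0.0095,"wx":0.1,"wy":0.3,"wz":0.2,"gripper":1},
{"dx":0.0025,"dy":0.0019,"dz":-0.0174,"wx":-4.4,"wy":0.3,"wz":0.2,"gripper":1},
{"dx":0.0025,"dy":0.0024,"dz":-0.0254,"wx":-8.9,"wy":0.3,"wz":0.2,"gripper":1},
{"dx":0.0024,"dy":0.0023,"dz":-0.0333,"wx":-13.4,"wy":0.2,"wz":0.2,"gripper":1},
{"dx":0.0024,"dy":0.0015,"dz":-0.0413,"wx":-17.9,"wy":0.2,"wz":0.2,"gripper":1},
{"dx":0.0024,"dy":0.0001,"dz":-0.0491,"wx":-22.4,"wy":0.2,"wz":0.2,"gripper":1},
{"dx":0.0023,"dy":-0.0019,"dz":-0.0569,"wx":-26.9,"wy":0.2,"wz":0.2,"gripper":1},
{"dx":0.0023,"dy":-0.0044,"dz":-0.0644,"wx":-31.4,"wy":0.2,"wz":0.2,"gripper":1},
```

Call:
arm_command([
  {"dx":0.001,"dy":0.001,"dz":-0.0095,"wx":0,"wy":0,"wz":0,"gripper":1},
  {"dx":0.001,"dy":0.002,"dz":-0.0174,"wx":-4.4,"wy":0,"wz":0,"gripper":1},
  {"dx":0.001,"dy":0.0024,"dz":-0.0254,"wx":-9,"wy":0,"wz":0,"gripper":1},
  {"dx":0.001,"dy":0.0023,"dz":-0.0333,"wx":-13.4,"wy":0,"wz":0,"gripper":1},
  {"dx":0.001,"dy":0.0015,"dz":-0.0413,"wx":-18,"wy":0,"wz":0,"gripper":1},
  {"dx":0.001,"dy":0,"dz":-0.0491,"wx":-22.4,"wy":0,"wz":0,"gripper":1},
  {"dx":0.001,"dy":-0.0019,"dz":-0.0569,"wx":-27,"wy":0,"wz":0,"gripper":1},
  {"dx":0.001,"dy":-0.0044,"dz":-0.0644,"wx":-31.4,"wy":0,"wz":0,"gripper":1},
])

```text
clock: 5.5
position: [535.5, 92.4, 80.0]
ee_rot: [-0.447, 0.546, 0.444, 0.552]
contact_force: [1.0, 1.8, -0.7]
gripper_width: 0.1
```

```bash
cat > look.py <<'E'
import sys; from bench import get_image; from h import *
C={"top":[627.2,55.0],"side":[630.2,51.9]}
o=[]
for n in C:
    c=get_image(n); p=polar(c,C[n],56,r0=70,r1=165,a0=-80,a1=80,da=.2,dr=.35)
    for a in range(-80,80,10):
        x=int((a+80)/.2); cv2.line(p,(x,0),(x,8),(0,0,255),1); cv2.putText(p,str(a),(x,20),0,.35,(0,0,255))
    o.append(p)
cv2.imwrite(sys.argv[1],np.vstack(o))
E
python3 look.py pics/p2.png; python3 - <<'E'
from bench import arm; from h import *
st=arm.read_state(); rows(st,[push(t,18) for t in np.arange(-10,27,4.5)])
E
```

```text
pos [534.3  91.5  79.7] phi 167.9 F [ 0.2 -0.5  0.1] t 5.6 w -0.2
{"dx":0.0017,"dy":0.0003,"dz":-0.0031,"wx":-2.1,"wy":0.2,"wz":0.3,"gripper":1},
{"dx":0.0017,"dy":0.0011,"dz":-0.0110,"wx":-6.6,"wy":0.2,"wz":0.3,"gripper":1},
{"dx":0.0016,"dy":0.0013,"dz":-0.0190,"wx":-11.1,"wy":0.1,"wz":0.3,"gripper":1},
{"dx":0.0016,"dy":0.0009,"dz":-0.0270,"wx":-15.6,"wy":0.1,"wz":0.3,"gripper":1},
{"dx":0.0016,"dy":-0.0002,"dz":-0.0349,"wx":-20.1,"wy":0.1,"wz":0.3,"gripper":1},
{"dx":0.0016,"dy":-0.0019,"dz":-0.0427,"wx":-24.6,"wy":0.1,"wz":0.3,"gripper":1},
{"dx":0.0016,"dy":-0.0041,"dz":-0.0503,"wx":-29.1,"wy":0.1,"wz":0.3,"gripper":1},
{"dx":0.0016,"dy":-0.0070,"dz":-0.0577,"wx":-33.6,"wy":0.1,"wz":0.3,"gripper":1},
{"dx":0.0016,"dy":-0.0105,"dz":-0.0649,"wx":-38.1,"wy":0.1,"wz":0.4,"gripper":1},
```

View pics/p2.png

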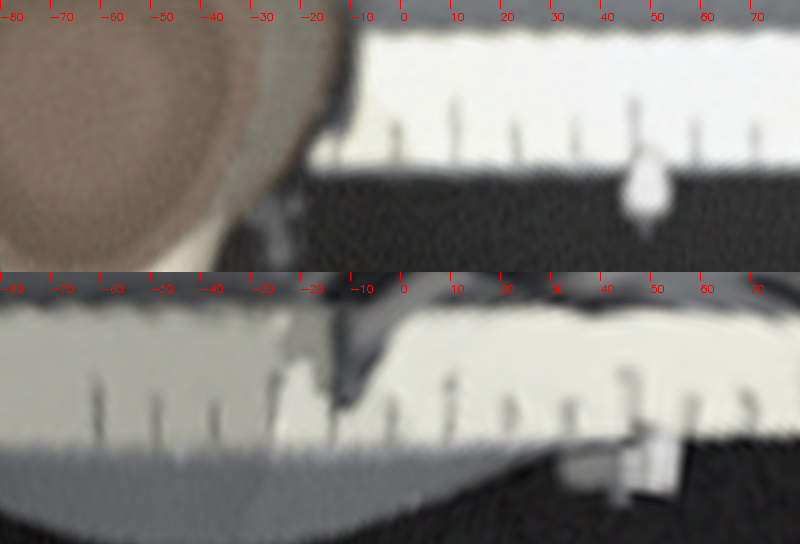

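Call:
arm_command([
  {"dx":0.001,"dy":0,"dz":-0.003,"wx":-2,"wy":0,"wz":0,"gripper":1},
  {"dx":0.001,"dy":0.0011,"dz":-0.011,"wx":-6.6,"wy":0,"wz":0,"gripper":1},
  {"dx":0.001,"dy":0.0013,"dz":-0.019,"wx":-11,"wy":0,"wz":0,"gripper":1},
  {"dx":0.001,"dy":0.0009,"dz":-0.027,"wx":-15.6,"wy":0,"wz":0,"gripper":1},
  {"dx":0.001,"dy":0,"dz":-0.035,"wx":-20,"wy":0,"wz":0,"gripper":1},
  {"dx":0.001,"dy":-0.002,"dz":-0.0427,"wx":-24.6,"wy":0,"wz":0,"gripper":1},
  {"dx":0.001,"dy":-0.004,"dz":-0.05,"wx":-29,"wy":0,"wz":0,"gripper":1},
  {"dx":0.001,"dy":-0.007,"dz":-0.0577,"wx":-33.6,"wy":0,"wz":0,"gripper":1},
])

```text
clock: 6.4
position: [529.6, 34.1, 79.0]
ee_rot: [0.586, -0.395, -0.583, -0.4]
contact_force: [0.3, 2.5, 1.0]
gripper_width: -0.1
```

```bash
python3 - <<'E'
from bench import arm; from h import *
st=arm.read_state(); rows(st,[push(t,18) for t in [22,26,30,34,37,40,42,43,44,45,46]])
E
```

```text
pos [529.6  34.1  79. ] phi -158.4 F [0.3 2.5 1. ] t 6.4 w -0.1
{"dx":0.0009,"dy":0.0009,"dz":-0.0012,"wx":-0.4,"wy":-0.0,"wz":0.5,"gripper":1},
{"dx":0.0009,"dy":0.0018,"dz":-0.0082,"wx":-4.4,"wy":-0.0,"wz":0.5,"gripper":1},
{"dx":0.0009,"dy":0.0023,"dz":-0.0153,"wx":-8.4,"wy":-0.0,"wz":0.5,"gripper":1},
{"dx":0.0009,"dy":0.0023,"dz":-0.0223,"wx":-12.4,"wy":-0.1,"wz":0.5,"gripper":1},
{"dx":0.0009,"dy":0.0019,"dz":-0.0277,"wx":-15.4,"wy":-0.1,"wz":0.5,"gripper":1},
{"dx":0.0010,"dy":0.0013,"dz":-0.0329,"wx":-18.4,"wy":-0.1,"wz":0.5,"gripper":1},
{"dx":0.0010,"dy":0.0007,"dz":-0.0364,"wx":-20.4,"wy":-0.1,"wz":0.5,"gripper":1},
{"dx":0.0010,"dy":0.0004,"dz":-0.0382,"wx":-21.4,"wy":-0.1,"wz":0.5,"gripper":1},
{"dx":0.0010,"dy":0.0000,"dz":-0.0399,"wx":-22.4,"wy":-0.1,"wz":0.5,"gripper":1},
{"dx":0.0010,"dy":-0.0003,"dz":-0.0416,"wx":-23.4,"wy":-0.1,"wz":0.5,"gripper":1},
{"dx":0.0010,"dy":-0.0008,"dz":-0.0434,"wx":-24.4,"wy":-0.1,"wz":0.5,"gripper":1},
```

Push to about 45°.

Call:
arm_command([
  {"dx":0.001,"dy":0.001,"dz":-0.0012,"wx":0,"wy":0,"wz":0,"gripper":1},
  {"dx":0.001,"dy":0.0018,"dz":-0.008,"wx":-4.4,"wy":0,"wz":0,"gripper":1},
  {"dx":0.001,"dy":0.0023,"dz":-0.015,"wx":-8.4,"wy":0,"wz":0,"gripper":1},
  {"dx":0.001,"dy":0.0023,"dz":-0.022,"wx":-12.4,"wy":0,"wz":0,"gripper":1},
  {"dx":0.001,"dy":0.0019,"dz":-0.0277,"wx":-15.4,"wy":0,"wz":0,"gripper":1},
  {"dx":0.001,"dy":0.001,"dz":-0.0345,"wx":-19.4,"wy":0,"wz":0,"gripper":1},
  {"dx":0.001,"dy":0,"dz":-0.04,"wx":-22.4,"wy":0,"wz":0,"gripper":1},
  {"dx":0.001,"dy":0,"dz":-0.0416,"wx":-23.4,"wy":0,"wz":0,"gripper":1},
])

```text
clock: 7.2
position: [544.7, -4.5, 77.8]
ee_rot: [0.655, -0.269, -0.651, -0.273]
contact_force: [0.0, 1.6, 0.4]
gripper_width: -0.0
```

```bash
python3 look.py pics/p3.png; python3 - <<'E'
from bench import arm; from h import *
st=arm.read_state(); rows(st,[push(t,18) for t in [45,47,48,48.5,49,49.5]])
E
```

```text
pos [544.5  -4.7  77.7] phi -135.1 F [0.6 0.6 0.3] t 7.3 w -0.0
{"dx":-0.0002,"dy":-0.0006,"dz":-0.0004,"wx":-0.1,"wy":-0.2,"wz":0.4,"gripper":1},
{"dx":-0.0002,"dy":-0.0001,"dz":-0.0039,"wx":-2.1,"wy":-0.2,"wz":0.4,"gripper":1},
{"dx":-0.0002,"dy":0.0001,"dz":-0.0057,"wx":-3.1,"wy":-0.2,"wz":0.4,"gripper":1},
{"dx":-0.0002,"dy":0.0002,"dz":-0.0065,"wx":-3.6,"wy":-0.2,"wz":0.4,"gripper":1},
{"dx":-0.0002,"dy":0.0003,"dz":-0.0074,"wx":-4.1,"wy":-0.2,"wz":0.4,"gripper":1},
{"dx":-0.0002,"dy":0.0004,"dz":-0.0083,"wx":-4.6,"wy":-0.2,"wz":0.4,"gripper":1},
```

View pics/p3.png

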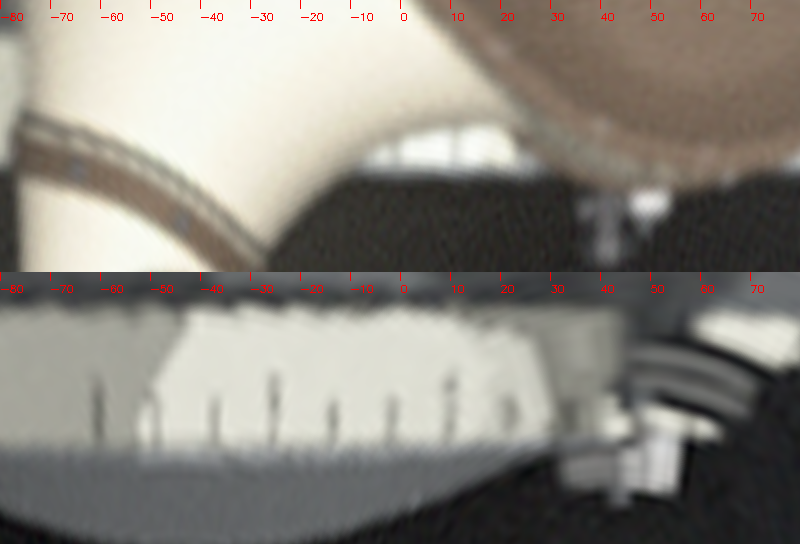

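Call:
arm_command([
  {"dx":0,"dy":0,"dz":-0.0012,"wx":-1,"wy":0,"wz":0,"gripper":1},
  {"dx":0,"dy":0,"dz":-0.0025,"wx":-1.5,"wy":0,"wz":0,"gripper":1},
  {"dx":0,"dy":0,"dz":-0.0039,"wx":-2,"wy":0,"wz":0,"gripper":1},
  {"dx":0,"dy":0,"dz":-0.0039,"wx":-2,"wy":0,"wz":0,"gripper":1},
  {"dx":0,"dy":0,"dz":-0.0039,"wx":-2,"wy":0,"wz":0,"gripper":1},
  {"dx":0,"dy":0,"dz":0.01,"wx":-2,"wy":0,"wz":0,"gripper":1},
  {"dx":0,"dy":0,"dz":0.03,"wx":-2,"wy":0,"wz":0,"gripper":1},
  {"dx":0,"dy":0,"dz":0.05,"wx":-2,"wy":0,"wz":0,"gripper":1},
])

```text
clock: 8.1
position: [508.7, 31.5, 77.6]
ee_rot: [0.66, -0.258, -0.655, -0.262]
contact_force: [0.4, 1.0, 0.1]
gripper_width: 0.0
```

Call:
arm_command([
  {"dx":-0.01,"dy":0,"dz":0.03,"wx":0,"wy":0,"wz":0,"gripper":1},
  {"dx":-0.02,"dy":0,"dz":0.06,"wx":0,"wy":0,"wz":0,"gripper":1},
  {"dx":-0.04,"dy":0,"dz":0.09,"wx":0,"wy":0,"wz":0,"gripper":1},
  {"dx":-0.06,"dy":0,"dz":0.12,"wx":0,"wy":0,"wz":0,"gripper":1},
  {"dx":-0.08,"dy":0,"dz":0.15,"wx":0,"wy":0,"wz":0,"gripper":1},
  {"dx":-0.1,"dy":0,"dz":0.17,"wx":0,"wy":0,"wz":0,"gripper":1},
  {"dx":-0.1,"dy":0,"dz":0.18,"wx":0,"wy":0,"wz":0,"gripper":1},
  {"dx":-0.1,"dy":0,"dz":0.18,"wx":0,"wy":0,"wz":0,"gripper":1},
])

```text
clock: 8.9
position: [375.8, 155.2, 177.1]
ee_rot: [0.66, -0.257, -0.655, -0.262]
contact_force: [0.1, -0.8, 0.2]
gripper_width: 0.0
```

```bash
python3 look.py pics/p4.png; python3 - <<'E'
from bench import arm; from h import *
st=arm.read_state(); rows(st,[push(47,t) for t in [18,50]])
E
```

```text
pos [376.3 154.1 176.2] phi -133.2 F [ 0.   0.6 -0.9] t 9.0 w 0.1
{"dx":0.0990,"dy":0.0014,"dz":-0.2349,"wx":-0.2,"wy":-0.2,"wz":0.3,"gripper":1},
{"dx":0.0989,"dy":0.0014,"dz":-0.2029,"wx":-0.2,"wy":-0.2,"wz":0.3,"gripper":1},
```

View pics/p4.png

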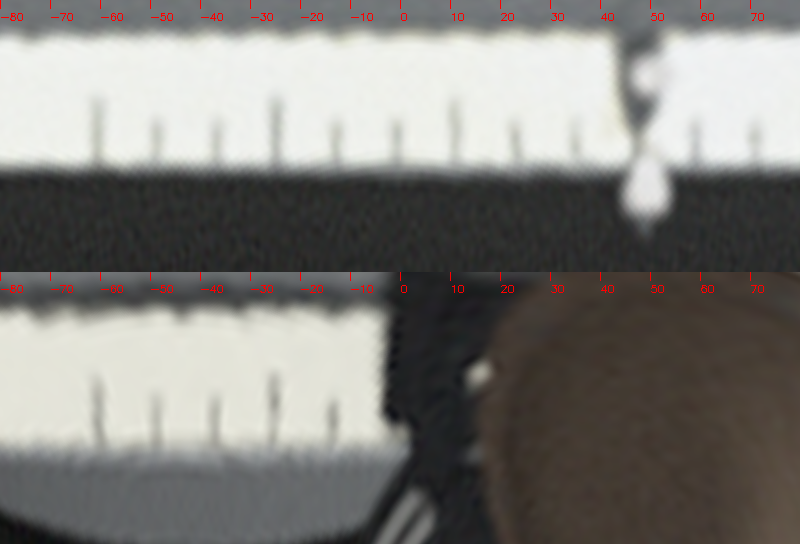

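```bash
cat > zoom.py <<'E'
import sys; from bench import get_image; from h import *
C={"top":[627.2,55.0],"side":[630.2,51.9]}
n=sys.argv[2]; c=get_image(n); o=[]
g=None
for z in(56,61):
    p=polar(c,C[n],z,r0=85,r1=160,a0=35,a1=63,da=.05,dr=.15); p=cv2.resize(p,(700,290))
    for a in range(35,63,2):
        x=int((a-35)/28*700); cv2.line(p,(x,0),(x,8),(0,0,255),1); cv2.putText(p,str(a),(x,20),0,.4,(0,0,255))
    o.append(p)
cv2.imwrite(sys.argv[1],np.vstack(o))
p=cv2.cvtColor(polar(c,C[n],56,r0=100,r1=150,a0=35,a1=63,da=.1,dr=1),cv2.COLOR_BGR2GRAY).astype(float)
q=cv2.cvtColor(polar(c,C[n],61,r0=100,r1=150,a0=35,a1=63,da=.1,dr=1),cv2.COLOR_BGR2GRAY).astype(float)
A=np.arange(35,63,.1)[:p.shape[1]]
for r in range(106,119,2):
    w=np.clip(200-p[r-100],0,None); print("pointer r",r,(w*A).sum()/max(w.sum(),1), w.sum())
for r in range(134,146,2):
    w=np.clip(q[r-100]-100,0,None); print("mark r",r,(w*A).sum()/max(w.sum(),1))
E
python3 zoom.py pics/z4.png top
```

```text
pointer r 106 47.70109890109908 6006.0
pointer r 108 47.77422023091522 5803.0
pointer r 110 47.67718270008102 4948.0
pointer r 112 47.46983254840415 3822.0
pointer r 114 47.37886398763541 2588.0
pointer r 116 47.3866423357666 1370.0
pointer r 118 47.4230769230771 650.0
mark r 134 49.2235508802063
mark r 136 49.14764366068733
mark r 138 49.15011011011032
mark r 140 49.149830988987226
mark r 142 49.113771157752396
mark r 144 49.00603680981615
```

View pics/z4.png

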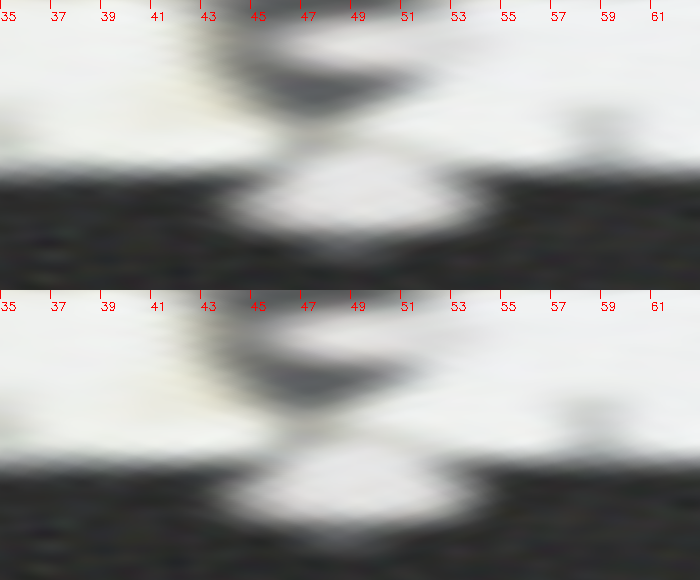

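Call:
arm_command([
  {"dx":0.02,"dy":0,"dz":-0.04,"wx":0,"wy":0,"wz":0,"gripper":1},
  {"dx":0.04,"dy":0,"dz":-0.08,"wx":0,"wy":0,"wz":0,"gripper":1},
  {"dx":0.06,"dy":0,"dz":-0.12,"wx":0,"wy":0,"wz":0,"gripper":1},
  {"dx":0.08,"dy":0.001,"dz":-0.15,"wx":0,"wy":0,"wz":0,"gripper":1},
  {"dx":0.098,"dy":0.0014,"dz":-0.18,"wx":0,"wy":0,"wz":0,"gripper":1},
  {"dx":0.098,"dy":0.0014,"dz":-0.2,"wx":0,"wy":0,"wz":0,"gripper":1},
  {"dx":0.098,"dy":0.0014,"dz":-0.21,"wx":0,"wy":0,"wz":0,"gripper":1},
  {"dx":0.098,"dy":0.0014,"dz":-0.21,"wx":0,"wy":0,"wz":0,"gripper":1},
])

```text
clock: 9.85
position: [529.7, 7.9, 77.8]
ee_rot: [0.659, -0.26, -0.655, -0.262]
contact_force: [0.2, -0.0, 1.0]
gripper_width: -0.3
```

```bash
python3 - <<'E'
from bench import arm; from h import *
st=arm.read_state(); rows(st,[push(t,18) for t in [47,48,48.5]])
E
```

```text
pos [529.7   7.9  77.8] phi -133.4 F [ 0.2 -0.   1. ] t 9.85 w -0.3
{"dx":-0.0001,"dy":-0.0010,"dz":-0.0233,"wx":-0.4,"wy":-0.2,"wz":0.2,"gripper":1},
{"dx":-0.0001,"dy":-0.0007,"dz":-0.0250,"wx":-1.4,"wy":-0.2,"wz":0.2,"gripper":1},
{"dx":-0.0001,"dy":-0.0006,"dz":-0.0259,"wx":-1.9,"wy":-0.2,"wz":0.2,"gripper":1},
```

Call:
arm_command([
  {"dx":0,"dy":-0.001,"dz":-0.01,"wx":0,"wy":0,"wz":0,"gripper":1},
  {"dx":0,"dy":-0.001,"dz":-0.02,"wx":-1,"wy":0,"wz":0,"gripper":1},
  {"dx":0,"dy":-0.0006,"dz":-0.024,"wx":-1.9,"wy":0,"wz":0,"gripper":1},
  {"dx":0,"dy":-0.0006,"dz":-0.0255,"wx":-1.9,"wy":0,"wz":0,"gripper":1},
  {"dx":0,"dy":-0.0006,"dz":-0.0261,"wx":-1.9,"wy":0,"wz":0,"gripper":1},
  {"dx":0,"dy":-0.0006,"dz":-0.0261,"wx":-1.9,"wy":0,"wz":0,"gripper":1},
  {"dx":0,"dy":0,"dz":-0.015,"wx":-1.9,"wy":0,"wz":0,"gripper":1},
  {"dx":0,"dy":0,"dz":0.01,"wx":-1.9,"wy":0,"wz":0,"gripper":1},
])

```text
clock: 10.65
position: [522.5, 14.7, 77.7]
ee_rot: [0.663, -0.25, -0.659, -0.252]
contact_force: [-0.8, -0.7, 0.2]
gripper_width: -0.2
```

Call:
arm_command([
  {"dx":-0.01,"dy":0,"dz":0.03,"wx":0,"wy":0,"wz":0,"gripper":1},
  {"dx":-0.02,"dy":0,"dz":0.06,"wx":0,"wy":0,"wz":0,"gripper":1},
  {"dx":-0.04,"dy":0,"dz":0.09,"wx":0,"wy":0,"wz":0,"gripper":1},
  {"dx":-0.06,"dy":0,"dz":0.12,"wx":0,"wy":0,"wz":0,"gripper":1},
  {"dx":-0.08,"dy":0,"dz":0.15,"wx":0,"wy":0,"wz":0,"gripper":1},
  {"dx":-0.1,"dy":0,"dz":0.18,"wx":0,"wy":0,"wz":0,"gripper":1},
  {"dx":-0.1,"dy":0,"dz":0.2,"wx":0,"wy":0,"wz":0,"gripper":1},
  {"dx":-0.1,"dy":0,"dz":0.2,"wx":0,"wy":0,"wz":0,"gripper":1},
])

```text
clock: 11.45
position: [370.4, 148.3, 177.5]
ee_rot: [0.664, -0.248, -0.66, -0.251]
contact_force: [0.0, -0.8, 0.6]
gripper_width: 0.4
```

```bash
python3 zoom.py pics/z5.png top; python3 - <<'E'
from bench import arm; from h import *
st=arm.read_state(); B=np.array([541,-296.,0]); rows(st,[(B+[0,0,180],180+20)]); print(st["joints"].round(2))
E
```

```text
pointer r 106 48.8603842940687 5985.0
pointer r 108 48.94421974522313 6280.0
pointer r 110 48.91358705011213 5807.0
pointer r 112 48.80272509265335 4587.0
pointer r 114 48.51868902439043 3280.0
pointer r 116 48.189254284391104 2159.0
pointer r 118 47.988467374810504 1318.0
mark r 134 49.20001072501093
mark r 136 49.162379844177075
mark r 138 49.15643802647433
mark r 140 49.128787224859934
mark r 142 49.10427338720743
mark r 144 48.99134990253431
pos [371.1 147.7 177.2] phi -131.4 F [-0.1  1.   0.1] t 11.5 w -0.1
{"dx":-0.0024,"dy":0.2205,"dz":-0.4209,"wx":28.6,"wy":-0.1,"wz":0.4,"gripper":1},
[ 0.79  0.04 -0.59  0.   -0.93  0.05]
```

View pics/z5.png

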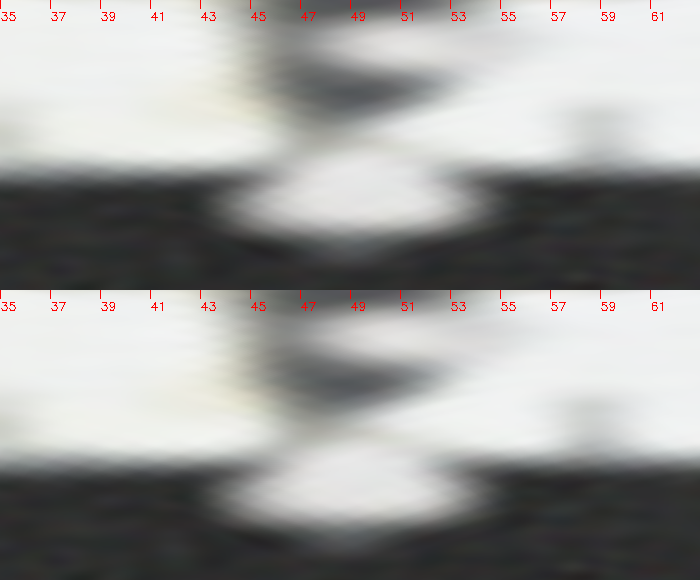

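Call:
arm_command([
  {"dx":-0.01,"dy":0.018,"dz":-0.035,"wx":2,"wy":0,"wz":0,"gripper":1},
  {"dx":-0.02,"dy":0.04,"dz":-0.076,"wx":5,"wy":0,"wz":0,"gripper":1},
  {"dx":-0.02,"dy":0.06,"dz":-0.115,"wx":8,"wy":0,"wz":0,"gripper":1},
  {"dx":-0.02,"dy":0.08,"dz":-0.153,"wx":11,"wy":0,"wz":0,"gripper":1},
  {"dx":-0.02,"dy":0.1,"dz":-0.191,"wx":14,"wy":0,"wz":0,"gripper":1},
  {"dx":-0.02,"dy":0.12,"dz":-0.229,"wx":17,"wy":0,"wz":0,"gripper":1},
  {"dx":-0.02,"dy":0.14,"dz":-0.267,"wx":20,"wy":0,"wz":0,"gripper":1},
  {"dx":-0.02,"dy":0.155,"dz":-0.296,"wx":22,"wy":0,"wz":0,"gripper":1},
])

```text
clock: 12.3
position: [490.5, -167.5, 196.5]
ee_rot: [0.602, -0.372, -0.6, -0.374]
contact_force: [0.8, 0.4, 0.2]
gripper_width: 0.2
```

```bash
python3 - <<'E'
from bench import arm; from h import *
st=arm.read_state(); B=np.array([541,-296.,0]); rows(st,[(B+[0,0,120],180+20)]); print(st["joints"].round(2))
E
```

```text
pos [ 490.5 -167.5  196.5] phi -153.6 F [0.8 0.4 0.2] t 12.3 w 0.2
{"dx":0.0766,"dy":0.0122,"dz":-0.1375,"wx":6.4,"wy":-0.0,"wz":0.3,"gripper":1},
[-0.02  0.23 -0.31 -0.   -1.03  0.48]
```

Call:
arm_command([
  {"dx":0,"dy":0.003,"dz":-0.035,"wx":2,"wy":0,"wz":0,"gripper":1},
  {"dx":0,"dy":0.006,"dz":-0.07,"wx":4,"wy":0,"wz":0,"gripper":1},
  {"dx":0,"dy":0.01,"dz":-0.11,"wx":6,"wy":0,"wz":0,"gripper":1},
  {"dx":0.01,"dy":0.0122,"dz":-0.1375,"wx":6.4,"wy":0,"wz":0,"gripper":1},
  {"dx":0.04,"dy":0.0122,"dz":-0.1375,"wx":6.4,"wy":0,"wz":0,"gripper":1},
  {"dx":0.07,"dy":0.0122,"dz":-0.1375,"wx":6.4,"wy":0,"wz":0,"gripper":1},
  {"dx":0.095,"dy":0.0122,"dz":-0.1375,"wx":6.4,"wy":0,"wz":0,"gripper":1},
  {"dx":0.095,"dy":0.0122,"dz":-0.1375,"wx":6.4,"wy":0,"wz":0,"gripper":1},
])

```text
clock: 13.1
position: [537.5, -296.0, 96.4]
ee_rot: [-0.576, 0.406, 0.581, 0.407]
contact_force: [-0.9, -0.4, 0.9]
gripper_width: 0.3
```

```bash
python3 look.py pics/p6.png; python3 zoom.py pics/z6.png top; python3 - <<'E'
from bench import arm,get_image; from h import *
st=arm.read_state(); B=np.array([541,-296.,0]); rows(st,[(B+[0,0,80],180+20)])
t=get_image("top")["img"][120:270,280:450,::-1]; s=get_image("side")["img"][80:210,240:410,::-1]
cv2.imwrite("pics/v6.png",np.hstack([cv2.resize(t,(400,353)),cv2.resize(s,(400,353))]))
E
```

```text
pointer r 106 48.443674673409376 11865.0
pointer r 108 48.43097027115341 12244.0
pointer r 110 48.312066142763776 12216.0
pointer r 112 48.40264532714175 12059.0
pointer r 114 48.366330468339086 11402.0
pointer r 116 48.238964523502126 10063.0
pointer r 118 48.18145601138268 8434.0
mark r 134 49.72290820471182
mark r 136 49.506713856714065
mark r 138 49.28183418068069
mark r 140 49.18287471021086
mark r 142 49.10477020799621
mark r 144 49.016285777679364
pos [ 541.6 -296.8  102.4] phi -160.0 F [0.6 0.1 0.6] t 13.25 w -0.4
{"dx":0.0224,"dy":0.0004,"dz":0.0010,"wx":-0.0,"wy":-0.1,"wz":0.3,"gripper":1},
```

View pics/p6.png

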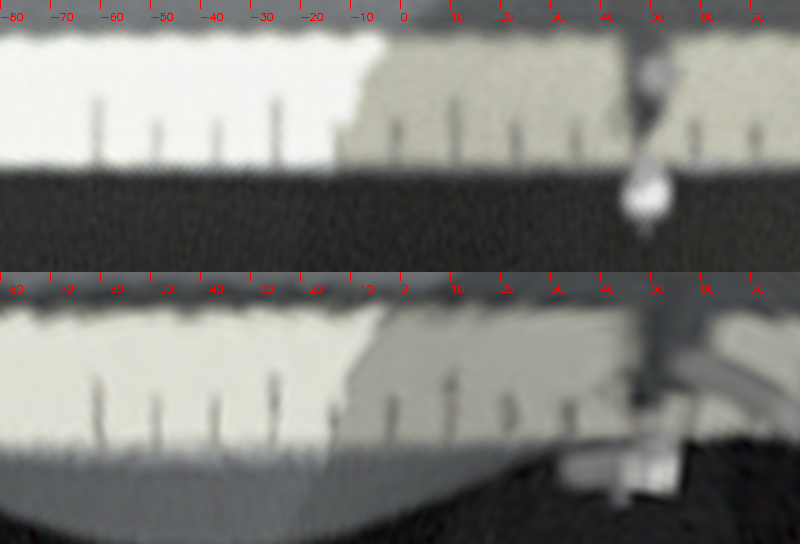

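View pics/v6.png

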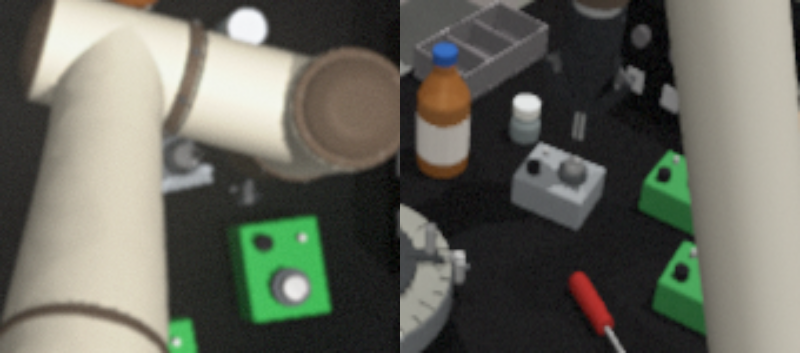

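Call:
arm_command([
  {"dx":0.008,"dy":0,"dz":0,"wx":0,"wy":0,"wz":0,"gripper":1},
  {"dx":0.018,"dy":0,"dz":0,"wx":0,"wy":0,"wz":0,"gripper":1},
  {"dx":0.028,"dy":0,"dz":0,"wx":0,"wy":0,"wz":0,"gripper":1},
  {"dx":0.032,"dy":0,"dz":0,"wx":0,"wy":0,"wz":0,"gripper":1},
  {"dx":0.034,"dy":0,"dz":0,"wx":0,"wy":0,"wz":0,"gripper":1},
  {"dx":0.036,"dy":0,"dz":0,"wx":0,"wy":0,"wz":0,"gripper":1},
  {"dx":0.037,"dy":0,"dz":0,"wx":0,"wy":0,"wz":0,"gripper":1},
  {"dx":0.037,"dy":0,"dz":0,"wx":0,"wy":0,"wz":0,"gripper":1},
])

```text
clock: 14.15
position: [542.4, -296.6, 66.6]
ee_rot: [0.581, -0.404, -0.577, -0.407]
contact_force: [-1.2, 0.6, 1.5]
gripper_width: 0.0
```

```bash
python3 - <<'E'
from bench import arm,get_image; from h import *
s=get_image("side")["img"][110:185,270:370,::-1]
cv2.imwrite("pics/v7.png",cv2.resize(s,(800,600),interpolation=cv2.INTER_CUBIC))
print(arm.read_state()["contact_force"],arm.read_state()["position"])
E
```

```text
[-1.78561286  0.56857574  1.13364424] [ 542.39082171 -296.5845713    66.67419048]
```

View pics/v7.png

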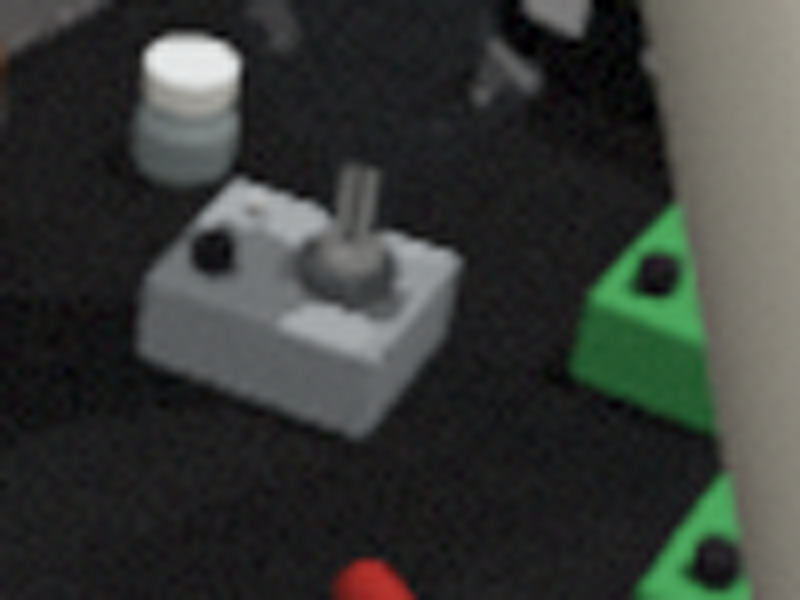

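Call:
arm_command([
  {"dx":0.001,"dy":0,"dz":0,"wx":0,"wy":0,"wz":0,"gripper":1},
  {"dx":0.002,"dy":0,"dz":0,"wx":0,"wy":0,"wz":0,"gripper":1},
  {"dx":0.003,"dy":0,"dz":0,"wx":0,"wy":0,"wz":0,"gripper":1},
  {"dx":0.004,"dy":0,"dz":0,"wx":0,"wy":0,"wz":0,"gripper":1},
  {"dx":0.005,"dy":0,"dz":0,"wx":0,"wy":0,"wz":0,"gripper":1},
  {"dx":0.006,"dy":0,"dz":0,"wx":0,"wy":0,"wz":0,"gripper":1},
  {"dx":0.006,"dy":0,"dz":0,"wx":0,"wy":0,"wz":0,"gripper":1},
  {"dx":0.006,"dy":0,"dz":0,"wx":0,"wy":0,"wz":0,"gripper":1},
])

```text
clock: 15.0
position: [542.5, -296.6, 61.1]
ee_rot: [0.582, -0.404, -0.577, -0.407]
contact_force: [-2.9, 1.2, 4.9]
gripper_width: -0.1
```

Call:
arm_command([
  {"dx":0.001,"dy":0,"dz":0,"wx":0,"wy":0,"wz":0,"gripper":1},
  {"dx":0.002,"dy":0,"dz":0,"wx":0,"wy":0,"wz":0,"gripper":1},
  {"dx":0.003,"dy":0,"dz":0,"wx":0,"wy":0,"wz":0,"gripper":1},
  {"dx":0.004,"dy":0,"dz":0,"wx":0,"wy":0,"wz":0,"gripper":1},
  {"dx":0.004,"dy":0,"dz":0,"wx":0,"wy":0,"wz":0,"gripper":1},
  {"dx":0.004,"dy":0,"dz":0,"wx":0,"wy":0,"wz":0,"gripper":1},
  {"dx":0.004,"dy":0,"dz":0,"wx":0,"wy":0,"wz":0,"gripper":1},
  {"dx":0.004,"dy":0,"dz":0,"wx":0,"wy":0,"wz":0,"gripper":1},
])

```text
clock: 15.8
position: [542.6, -296.7, 60.8]
ee_rot: [0.582, -0.404, -0.577, -0.407]
contact_force: [-7.1, 4.2, 20.6]
gripper_width: 0.1
```

Call:
arm_command([
  {"dx":-0.002,"dy":0,"dz":0,"wx":0,"wy":0,"wz":0,"gripper":1},
  {"dx":-0.006,"dy":0,"dz":0,"wx":0,"wy":0,"wz":0,"gripper":1},
  {"dx":-0.012,"dy":0,"dz":0,"wx":0,"wy":0,"wz":0,"gripper":1},
  {"dx":-0.025,"dy":0,"dz":0,"wx":0,"wy":0,"wz":0,"gripper":1},
  {"dx":-0.05,"dy":0,"dz":0,"wx":0,"wy":0,"wz":0,"gripper":1},
  {"dx":-0.08,"dy":0,"dz":0,"wx":0,"wy":0,"wz":0,"gripper":1},
  {"dx":-0.11,"dy":0,"dz":0,"wx":0,"wy":0,"wz":0,"gripper":1},
  {"dx":-0.14,"dy":0,"dz":0,"wx":0,"wy":0,"wz":0,"gripper":1},
])

```text
clock: 16.6
position: [541.5, -296.6, 202.4]
ee_rot: [0.582, -0.404, -0.576, -0.407]
contact_force: [0.3, 0.3, 0.5]
gripper_width: 0.1
```

Call:
arm_command([
  {"dx":0,"dy":0.0,"dz":-0.03,"wx":0,"wy":0,"wz":0,"gripper":1},
  {"dx":0,"dy":0.0,"dz":-0.06,"wx":0,"wy":0,"wz":0,"gripper":1},
  {"dx":0,"dy":0.0,"dz":-0.1,"wx":0,"wy":0,"wz":0,"gripper":1},
  {"dx":0,"dy":0.02,"dz":-0.13,"wx":0,"wy":0,"wz":0,"gripper":1},
  {"dx":0,"dy":0.05,"dz":-0.15,"wx":0,"wy":0,"wz":0,"gripper":1},
  {"dx":0,"dy":0.07,"dz":-0.17,"wx":0,"wy":0,"wz":0,"gripper":1},
  {"dx":0,"dy":0.07,"dz":-0.17,"wx":0,"wy":0,"wz":0,"gripper":1},
  {"dx":0,"dy":0.07,"dz":-0.17,"wx":0,"wy":0,"wz":0,"gripper":1},
])

```text
clock: 17.4
position: [533.7, -480.9, 202.6]
ee_rot: [0.582, -0.404, -0.576, -0.407]
contact_force: [0.8, 0.2, 0.2]
gripper_width: -0.1
```

```bash
python3 zoom.py pics/z8.png top; python3 look.py pics/p8.png; python3 - <<'E'
from bench import arm,get_image; from h import *
st=arm.read_state(); rows(st,[])
t=get_image("top")["img"][:,:,::-1]; s=get_image("side")["img"][:,:,::-1]
cv2.imwrite("pics/v8.png",np.hstack([cv2.resize(t,(400,300)),cv2.resize(s,(400,300))]))
E
```

```text
pointer r 106 48.85334082878271 6226.0
pointer r 108 48.95622589106639 6481.0
pointer r 110 48.923787878788076 5940.0
pointer r 112 48.777611940298705 4824.0
pointer r 114 48.48962401632197 3431.0
pointer r 116 48.20275349650368 2288.0
pointer r 118 48.0450072358902 1382.0
mark r 134 49.04910883067803
mark r 136 49.017408376963544
mark r 138 49.04335861321797
mark r 140 49.207116212338796
mark r 142 49.291937700412475
mark r 144 49.10967078189321
pos [ 534.7 -479.4  202.9] phi -159.9 F [ 1.  -0.2 -0.3] t 17.55 w 0.0
```

View pics/p8.png

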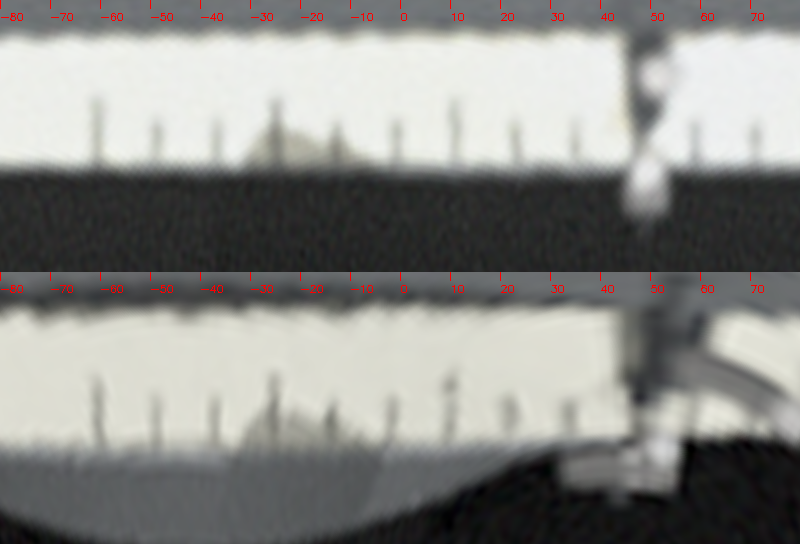

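View pics/v8.png

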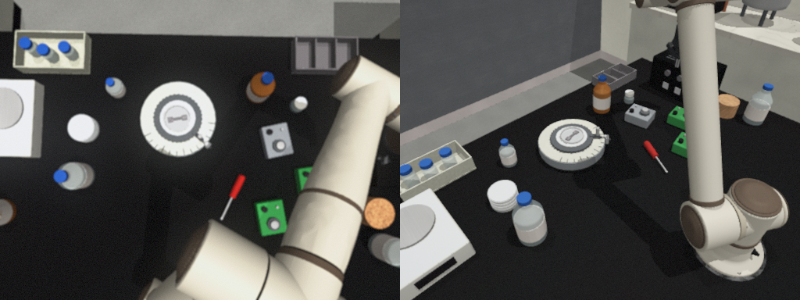

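View pics/z8.png

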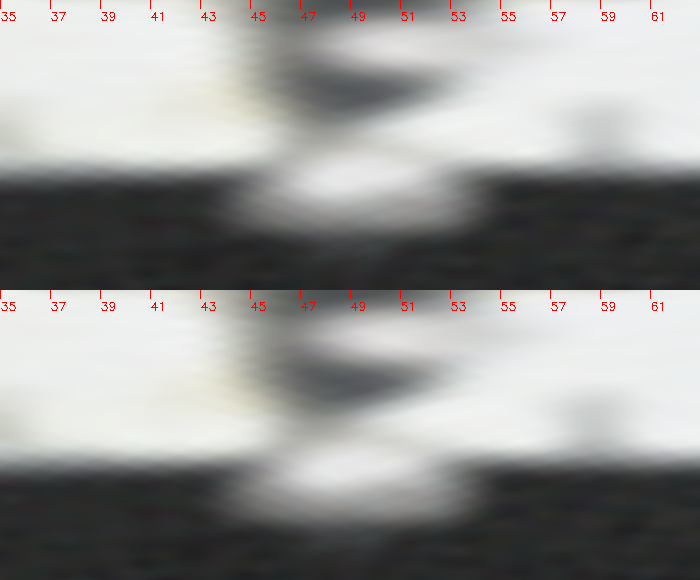

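```bash
python3 - <<'E'
from bench import arm
print(arm.job_done())
E
```

```text
the job is handed in; nothing more can be done
None
```

The ring is set to the marker and the button on the grey trigger box has been pressed and released. I handed the job in at about 17.6 s; it reports no verdict.

**Ring:** I pushed the lever's pin with the outer edge of the closed fingertips, from about -43.6° to 47.4°. A second nudge took it to about 48.8°. The last top picture shows the pointer at about 48.8° and the marker at about 49.1°, under 1 mm apart. Readings closest to the tip, at 48.0–48.5°, are blurred by the scale line there and would make the gap up to about 2 mm, still inside 5 mm. In the side picture the pointer also stands against the marker's wedge.

**Button:** The fingers met it at about 67 mm height. The force was about 5 N at 61 mm, and at 60.8 mm it reached a hard stop at about 20 N. That fits the full 6 mm of travel. I then lifted straight off and moved the arm clear; I did not measure that the button came back up.

**Surroundings:** In the last pictures I could see no change to the marker, dish, bottles, jar, dish stack or screwdriver. This was judged by eye; only the marker's angle was measured again.

**Disagreement:** The two cameras' drum centres differed by about 4 mm. I took angles about each camera's own centre and the average for the motion.

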